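# Seat the rocking cover of a terminal box

## Task

One of the four click-on covers of the grey terminal box is not clicked in. Press the covers lightly near an end, one after another, until you find the one that rocks, then press that cover straight down until it is fully home. Only press with the fingers: do not force the sound covers down, do not pull a cover up, and leave the things around the box where they are.

Things in the scene. Friction and masses are not known exactly. Their poses are not given: they have to be found in the camera images.
- terminal_box: grey cast enclosure, fixed, 150 mm along its x, 400 mm along its y, 68 mm high (plus 24 mm wide, 8 mm high flanges at both y ends), origin at the centre of its underside. On top, in a row along y, lie four identical off-white covers on black gaskets, each 104 mm along box x, 72 mm along box y, 10 mm thick, three fine ribs near each x end. Any of them may be the loose one
- place_1 (a point): centre of the first cover's place, on the box's top face, 68 mm above the work surface, 138 mm towards box -y from the box's middle; axes as the box. The cover's top face lies 22 to 27 mm above this point (the height differs from cover to cover and does not tell which is loose), its ends 52 mm away along box x
- place_2 (a point): the same for the second place, 46 mm towards box -y from the middle
- place_3 (a point): the same for the third place, 46 mm towards box +y from the middle
- place_4 (a point): the same for the fourth place, 138 mm towards box +y from the middle
- rock (a joint): tilt (rad) of the one loose cover, wherever it is, about a line along box y through its middle: 0 level (at the start, and it springs back), positive with its box +x end down. While loose it is free to about 0.10 either way: 2 N at an end tips it, the end dips about 4 mm and stops. Once home it cannot rock
- snap (a joint): how far (m) the one loose cover has been pressed straight down: 0 at the start, 0.0045 fully home. It moves with about 12 N (up to 15) pressed at its middle and stays where it is left; a light press near an end only rocks it
- give_1 (a joint): how far (m) one of the three sound covers (any of the places) is pressed down: 0 at rest. A sound cover stays level and springs back; it starts to give at about 2 N and then gives about 1 mm for each 2.5 N, at any point, to a stop at 5 mm; more than 4 mm is forcing it
- give_2 (a joint): the same for another sound cover
- give_3 (a joint): the same for the last sound cover
- carton_mid (a point): centre of a loose cardboard carton, 90 x 62 x 45 mm high, standing beside the box's -y end
- bottle_mid (a point): centre of a loose black oil bottle, 64 mm across, 150 mm high, standing beside the box's +y end
- gland_mid (a point): centre of a loose brass cable gland, 34 mm across, 40 mm high, standing beyond the box's +x side
- wrench: loose steel spanner lying beyond the box's +x side, roughly along box y

How it is judged:
By the outcome, as a careful person would: the job done as asked, in the order asked, and still so for the second after the job is handed in, with the robot touching nothing.
It also fails if it takes over 42 s, if anything falls off the work surface, if the arm or the gripper's body presses on something with over 40 N, if the wrist force passes 120 N, or if a joint passes its speed limit or range.

## Robot

A 6-joint arm with a two-finger parallel gripper is mounted at the origin on the work surface. World frame = base frame: x ahead of the robot, y to its left, z up, the work surface at z = 0. Lengths are in m, angles in degrees, forces in N, time in s.
With the tool pointing down it reaches from about 0.4 to 0.825 m from the base axis. Payload 7 kg.
Tool frame: the origin (TCP) lies between the finger pads; the fingertips stand 22 mm ahead of it and the grasp point (between the pads) lies 3 mm ahead of it; z points along the fingers, y is the direction in which the jaws open and shut (so a half turn about z gives the same grasp; the last joint's range is limited). The gripper opens to 88 mm and grips with 3 to 60 N. Pads are 19 mm wide; open, the fingers measure 130 mm over their backs; the gripper's body (78 mm by 193 mm) begins 47 mm behind the grasp point.
Start: joints at [-57.061, 20.546, 0.682, 0, -70.136, -16.507], TCP at [0.191, -0.647, 0.249] pointing down, gripper open.
Joint ranges: [-176.03, 176.03], [-82.01, 121.73], [-58.28, 71.71], [-173.87, 95.51], [-174.79, -0.11], [-173.66, 173.66]. Speed limits (degrees/s): [136.94, 136.94, 172.46, 180, 180, 180].

## Interface

Orientations are given as [roll, pitch, yaw] about the fixed x, y, z axes, in that order (R = Rz(yaw) Ry(pitch) Rx(roll)).
In Python, from plant import telemetry, cams, r gives the robot as it stands.
- The arm moves only by the tool carry_out, never from a script. Its argument "commands" is one flat list of numbers, 5 for each row, row after row: the shift along the world's x, y, z as a fraction of full scale, then the turn about the world's z as a fraction of full scale, then the gripper's target within -1 to 1 (shut at 1, half-way at 0, fully open at -1). In form: [x, y, z, turn, claw, x, y, z, turn, claw, ...]. A call has 1 to 8 rows; each row shifts and turns the commanded pose from where the row before left it; what a row does not reach is not made up. Full scale, the value 1, is 0.04 m for a shift and 4 degrees for a turn. A row lasts 1/10 s, in which the tool goes at most 50 mm and 8.59 degrees, less where a joint would pass 70% of its speed; a pose out of reach is approached as far as the arm can. A call with a number of a shift or a turn outside -1 to 1 is refused whole. A call with a gripper value outside its range is refused whole. The fingers move at their own pace and stop on an object; "grip_force" is the grip in N (left out, the last holds). Time passes only in rows, so rows that do not move let the fingers close. It gives the time, the measured TCP pose, the force and the opening at its end, in the units of the state.
- telemetry.get_state(): the state, without advancing time (a new reading comes with each control period).
- cams.capture(name): name is "scene" or "top"; returns a dict with "frame" (480x640x3 uint8, red, green, blue), "camera_matrix" (3x3 intrinsics, pixels), "camera_from_world" (4x4, takes a point from world to camera coordinates). Camera axes: x right, y down, z forward; pixel columns grow to the right and rows downward; lengths in m; the calibration is good to about 2 mm. A picture is of the moment at which its call begins. There is no depth.
- r.close_job(): hands the job in, once; it reports no verdict.
The state is a dict: "time_s": time; "joints": joint angles; "qd": joint speeds; "joint_torque": joint torques, N m; "tcp_pos": TCP position; "eef_rot": TCP orientation; "contact_force": force on the tool from outside, world axes, zero at the start; "moment": the same for the moment, N m; "gripper_width": finger opening in m.
Only numpy, scipy, OpenCV 4.12 (cv2) and the standard library are available. Lean on these libraries where they do the work, as an engineer would, in place of code of your own. Each camera call takes 0.05 s, during which the arm holds its last target. There are 200 camera calls.

## Working session

There is one attempt and no reset: what is moved stays moved. The work goes in short steps, Python scripts to look and compute and a tool call to move; the robot and the scene stay as the last step left them, time stands still between calls to the robot, and variables do not carry over. Pictures are saved under pics/ and viewed, about 8 in all and at most 12, crops included, and the job is handed in when it is done.

Besides the shell and the picture viewer there is one more tool, called after "Request:" by a JSON object that holds its "op" and its "data", one argument or row to a line. carry_out: Moves the arm, as the interface text tells. Shift numbers are shares of 0.04 m and turn numbers shares of 4 degrees, none past 1 either way. Its arguments: {"type":"object","properties":{"commands":{"type":"array"},"grip_force":{"type":"number"}},"required":["commands"]}

```bash
mkdir -p pics
python3 - <<'E'
from plant import telemetry, cams, r
import cv2, numpy as np
s=telemetry.get_state(); print(s)
for n in ("top","scene"):
    c=cams.capture(n); cv2.imwrite(f"pics/{n}0.png",c["frame"][:,:,::-1]); np.savez(f"{n}0.npz",**c)
    print(n,c["camera_matrix"].round(1).tolist(),np.round(c["camera_from_world"],3).tolist())
E
```

```text
{'time_s': 0.0, 'joints': array([-5.70596109e+01,  2.05923261e+01,  6.35144446e-01, -2.17312904e-02,
       -7.01361165e+01, -1.65061058e+01]), 'qd': array([-0.02163058, -0.01219863, -0.04362775,  0.03682435,  0.04435481,
        0.05436904]), 'joint_torque': array([-6.73203385e-05, -5.82708943e+01,  2.93057066e+01,  6.99751899e+00,
        6.88341490e-03, -2.40185618e-04]), 'tcp_pos': array([ 0.19082057, -0.64699981,  0.24761795]), 'eef_rot': array([ 1.79904742e+02, -6.92347989e-03, -1.63573112e+02]), 'contact_force': array([ 0.0764453 , -1.10219646,  0.77025093]), 'moment': array([-0.01270191,  0.02139284,  0.05468087]), 'gripper_width': 0.08774170079036361}
top [[440.7, 0.0, 324.3], [0.0, 440.7, 236.1], [0.0, 0.0, 1.0]] [[0.05, -0.999, -0.002, -0.002], [-0.979, -0.048, -0.2, 0.632], [0.2, 0.012, -0.98, 0.818], [0.0, 0.0, 0.0, 1.0]]
scene [[456.1, 0.0, 323.7], [0.0, 456.1, 241.5], [0.0, 0.0, 1.0]] [[-0.759, 0.651, 0.015, 0.452], [0.515, 0.614, -0.598, -0.273], [-0.399, -0.446, -0.801, 1.177], [0.0, 0.0, 0.0, 1.0]]
```

View pics/top0.png

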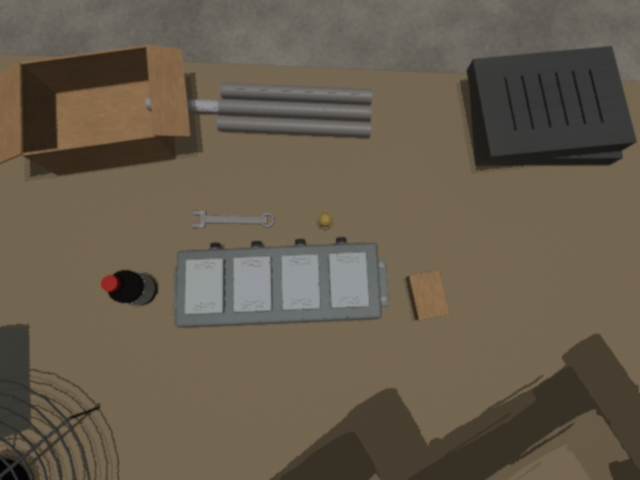

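View pics/scene0.png

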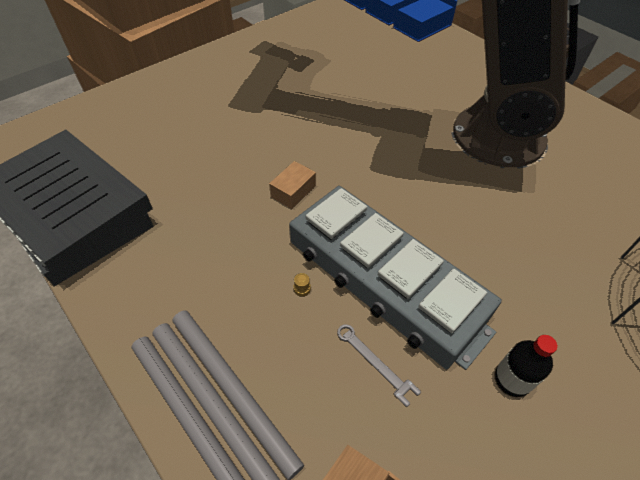

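The top view shows the covers in a row at about (349,279), (300,282), (252,284), (204,286) px, as places 1 to 4 from right to left. The carton is at (428,295), the bottle at (130,288), the gland at (325,219) and the wrench at (235,219). Box +x points roughly along world +x.

```bash
cat > h.py <<'E'
import numpy as np, cv2
def ray(c,uv,z):
    T=c["camera_from_world"];R=T[:3,:3];o=-R.T@T[:3,3]
    d=R.T@np.linalg.inv(c["camera_matrix"])@[uv[0],uv[1],1]
    return o+d*(z-o[2])/d[2]
E
python3 - <<'E'
from h import *
for n in("top","scene"):
    c=np.load(n+"0.npz"); f=c["frame"].astype(int)
    m=((f.min(2)>135)&(f.max(2)-f.min(2)<40)).astype(np.uint8)
    m=cv2.morphologyEx(m,cv2.MORPH_CLOSE,np.ones((3,3)))
    cs,_=cv2.findContours(m,0,2)
    P=[]
    for k in cs:
        if cv2.contourArea(k)<900: continue
        q=np.array([ray(c,p,.0925)[:2] for p in k[:,0].astype(float)],np.float32)
        b=cv2.minAreaRect(q); print(n,cv2.minAreaRect(k)[0],np.round(b[0],4),np.round(b[1],3),round(b[2],1)); P.append(b[0])
    P=np.array(sorted(P,key=lambda p:p[1])); 
    if len(P)>1:
        d=P[-1]-P[0]; print("yaw",np.degrees(np.arctan2(-d[0],d[1])),"mid",P.mean(0),np.linalg.norm(d))
E
```

```text
top (203.0, 285.5) [0.5193 0.2536] [0.1   0.068] 5.4
top (251.5, 283.5) [0.528  0.1623] [0.1   0.067] 5.2
top (299.8171691894531, 281.56231689453125) [0.5363 0.0713] [0.1   0.068] 5.1
top (348.4928283691406, 279.34124755859375) [ 0.5451 -0.0204] [0.1   0.068] 5.3
yaw 5.385572637824278 mid [0.53217684 0.11668749] 0.2751834394925635
scene (453.0733337402344, 297.5638732910156) [0.5215 0.2531] [0.103 0.07 ] 5.3
scene (410.73291015625, 265.276611328125) [0.5285 0.1609] [0.103 0.071] 5.3
scene (371.61846923828125, 237.13095092773438) [0.5376 0.0699] [0.103 0.07 ] 5.2
scene (335.90826416015625, 210.38705444335938) [ 0.5452 -0.0228] [0.103 0.071] 5.1
yaw 4.913245204237618 mid [0.53320746 0.11527769] 0.2769203150917654
```

Request:
{"op": "carry_out", "data": {
  "commands": [0.3,0.6,0,-0.17,1,0.49,0.97,0,-0.17,1,0.49,0.97,0,-0.17,1,0.49,0.97,0,-0.17,1,0.49,0.97,0,-0.17,1,0.49,0.97,0,-0.17,1,0.49,0.97,0,-0.17,1,0.49,0.97,0,-0.17,1],
  "grip_force": 20
}}

```text
time_s: 0.9
tcp_pos: [0.3404, -0.3501, 0.2484]
eef_rot: [180.0, -0.0, -169.0]
contact_force: [1.8, 0.2, -0.4]
gripper_width: 0.0291
```

Run:
```python
from h import *
c=np.load("top0.npz"); s=np.load("scene0.npz")
print("bottle cap top",ray(c,(110,284),.15),ray(s,(545,343),.15)," base",ray(s,(517,385),.01))
print("carton",ray(c,(428,292),.045))
```

```text
bottle cap top [0.50930146 0.40209866 0.15      ] [0.51428787 0.40274876 0.15      ]  base [0.51926318 0.41628442 0.01      ]
carton [ 0.53220738 -0.18212348  0.045     ]
```

Request:
{"op": "carry_out", "data": {
  "commands": [0.5,0.98,0,-0.18,1,0.5,0.98,0,-0.18,1,0.5,0.98,0,-0.18,1,0.5,0.98,-0.2,-0.18,1,0.5,0.98,-0.5,-0.18,1,0.5,0.98,-0.5,-0.18,1,0.4,0.8,-0.5,-0.18,1,0,0,-0.5,0,1]
}}

```text
time_s: 1.7
tcp_pos: [0.4779, -0.0815, 0.1598]
eef_rot: [180.0, 0.1, -173.9]
contact_force: [-0.2, -0.4, -0.2]
gripper_width: 0.0008
```

Request:
{"op": "carry_out", "data": {
  "commands": [0,0,0,0,1,0,0,0,0,1,0,0,0,0,1]
}}

```text
time_s: 2.0
tcp_pos: [0.4764, -0.0851, 0.1616]
eef_rot: [-180.0, 0.1, -174.1]
contact_force: [-1.0, 0.5, 0.8]
gripper_width: 0.0003
```

Request:
{"op": "carry_out", "data": {
  "commands": [0.34,0.74,0,-0.1,1,0.34,0.74,0,-0.1,1,0,0,-0.4,0,1,0,0,-0.4,0,1,0,0,-0.1,0,1,0,0,0,0,1]
}}

```text
time_s: 2.6
tcp_pos: [0.5033, -0.026, 0.125]
eef_rot: [-180.0, 0.0, -174.9]
contact_force: [-1.5, -0.7, -0.6]
gripper_width: 0.0004
```

```bash
cat > rd.py <<'E'
from plant import telemetry, cams
import numpy as np,sys
n=int(sys.argv[1]) if len(sys.argv)>1 else 4
S=[telemetry.get_state()]
for _ in range(n): c=cams.capture("top"); S.append(telemetry.get_state())
print(S[-1]["time_s"]); 
for k in("tcp_pos","contact_force","moment","joints"):
    a=np.array([s[k] for s in S]); print(k,a.mean(0).round(4),"sd",a.std(0).round(4))
E
python3 rd.py 5
```

```text
2.85
tcp_pos [ 0.5037 -0.0258  0.1255] sd [0.0002 0.0002 0.0002]
contact_force [-0.204  -0.3492  0.0632] sd [0.8958 0.3789 0.4414]
moment [ 0.0219 -0.0223 -0.0119] sd [0.0377 0.018  0.0232]
joints [ 1.943140e+01  1.137980e+01 -3.010470e+01  1.550000e-02 -4.844500e+01
 -1.043238e+02] sd [0.0123 0.0161 0.0154 0.0048 0.0131 0.0015]
```

Request:
{"op": "carry_out", "data": {
  "commands": [0,0,-0.1,0,1,0,0,-0.1,0,1,0,0,0,0,1]
}}

```text
time_s: 3.15
tcp_pos: [0.5032, -0.0254, 0.1161]
eef_rot: [-180.0, -0.0, -174.8]
contact_force: [0.1, -0.3, 0.5]
gripper_width: 0.0008
```

Request:
{"op": "carry_out", "data": {
  "commands": [0,0,-0.03,0,1,0,0,0,0,1,0,0,0,0,1]
}}

```text
time_s: 3.45
tcp_pos: [0.5032, -0.0255, 0.1154]
eef_rot: [-180.0, -0.0, -174.8]
contact_force: [-2.1, -0.3, 2.8]
gripper_width: 0.0004
```

Request:
{"op": "carry_out", "data": {
  "commands": [0,0,-0.03,0,1,0,0,0,0,1,0,0,0,0,1]
}}

```text
time_s: 3.75
tcp_pos: [0.5033, -0.0255, 0.1143]
eef_rot: [-180.0, -0.0, -174.8]
contact_force: [-1.4, 0.0, 5.3]
gripper_width: 0.0003
```

Request:
{"op": "carry_out", "data": {
  "commands": [0,0,-0.025,0,1,0,0,0,0,1]
}}

```text
time_s: 3.95
tcp_pos: [0.5033, -0.0255, 0.1135]
eef_rot: [-180.0, 0.0, -174.8]
contact_force: [-2.9, 0.3, 7.5]
gripper_width: 0.0006
```

```bash
python3 rd.py 4
```

```text
4.15
tcp_pos [ 0.5033 -0.0254  0.1135] sd [0. 0. 0.]
contact_force [-3.1071  0.1067  7.0979] sd [0.1717 0.2386 0.5527]
moment [0.1574 1.1359 0.024 ] sd [0.037  0.0258 0.0402]
joints [ 1.948280e+01  1.226370e+01 -3.089950e+01  7.800000e-03 -4.683570e+01
 -1.043265e+02] sd [0.0017 0.0029 0.0013 0.0015 0.0029 0.0004]
```

Place 1 yields level, at about 2.5 N/mm after 2 N, so it is sound. Next is place 2.

Request:
{"op": "carry_out", "data": {
  "commands": [0,0,0.32,0,1,-0.07,0.76,0,0,1,-0.07,0.77,0,0,1,-0.07,0.76,0,0,1,0,0,-0.1,0,1,0,0,-0.1,0,1,0,0,0,0,1]
}}

```text
time_s: 4.85
tcp_pos: [0.4944, 0.0656, 0.1171]
eef_rot: [-180.0, -0.1, -174.9]
contact_force: [0.8, -0.3, -1.1]
gripper_width: 0.0004
```

Request:
{"op": "carry_out", "data": {
  "commands": [0,0,-0.03,0,1,0,0,0,0,1,0,0,0,0,1]
}}

```text
time_s: 5.15
tcp_pos: [0.495, 0.0657, 0.1168]
eef_rot: [-180.0, 0.0, -174.9]
contact_force: [0.0, 0.6, -0.4]
gripper_width: 0.0005
```

Request:
{"op": "carry_out", "data": {
  "commands": [0,0,-0.03,0,1,0,0,0,0,1,0,0,0,0,1]
}}

```text
time_s: 5.45
tcp_pos: [0.4949, 0.0661, 0.1156]
eef_rot: [-180.0, 0.0, -174.9]
contact_force: [-0.4, 0.4, -1.4]
gripper_width: 0.0006
```

Request:
{"op": "carry_out", "data": {
  "commands": [0,0,-0.03,0,1,0,0,0,0,1,0,0,0,0,1]
}}

```text
time_s: 5.75
tcp_pos: [0.495, 0.0663, 0.1144]
eef_rot: [180.0, 0.0, -174.8]
contact_force: [-0.5, -0.2, -0.0]
gripper_width: 0.0004
```

Request:
{"op": "carry_out", "data": {
  "commands": [0,0,-0.03,0,1,0,0,0,0,1,0,0,0,0,1]
}}

```text
time_s: 6.05
tcp_pos: [0.495, 0.0662, 0.1134]
eef_rot: [180.0, 0.0, -174.8]
contact_force: [-1.4, 0.2, 2.9]
gripper_width: 0.0006
```

Request:
{"op": "carry_out", "data": {
  "commands": [0,0,-0.025,0,1,0,0,0,0,1,0,0,0,0,1]
}}

```text
time_s: 6.35
tcp_pos: [0.495, 0.0662, 0.1124]
eef_rot: [180.0, 0.0, -174.8]
contact_force: [-2.4, 0.0, 5.9]
gripper_width: 0.0004
```

Place 2 also goes from 2.9 to 5.9 N over 1 mm, so it is sound. Next is place 3.

Request:
{"op": "carry_out", "data": {
  "commands": [0,0,0.35,0,1,-0.07,0.76,0,0,1,-0.07,0.77,0,0,1,-0.07,0.76,0,0,1,0,0,-0.1,0,1,0,0,-0.1,0,1,0,0,0,0,1]
}}

```text
time_s: 7.05
tcp_pos: [0.4858, 0.1571, 0.1172]
eef_rot: [-180.0, -0.1, -174.9]
contact_force: [0.6, 0.4, 0.6]
gripper_width: 0.0004
```

Request:
{"op": "carry_out", "data": {
  "commands": [0,0,-0.03,0,1,0,0,0,0,1,0,0,0,0,1]
}}

```text
time_s: 7.35
tcp_pos: [0.4866, 0.1573, 0.117]
eef_rot: [180.0, 0.0, -174.9]
contact_force: [-0.7, 0.8, -0.0]
gripper_width: 0.0007
```

Request:
{"op": "carry_out", "data": {
  "commands": [0,0,-0.03,0,1,0,0,0,0,1,0,0,0,0,1]
}}

```text
time_s: 7.65
tcp_pos: [0.4865, 0.1577, 0.1158]
eef_rot: [180.0, 0.0, -174.9]
contact_force: [-0.8, -0.1, -0.4]
gripper_width: 0.0003
```

Request:
{"op": "carry_out", "data": {
  "commands": [0,0,-0.025,0,1,0,0,0,0,1,0,0,0,0,1]
}}

```text
time_s: 7.95
tcp_pos: [0.4866, 0.1578, 0.1149]
eef_rot: [-180.0, 0.0, -174.8]
contact_force: [0.1, -0.6, 3.2]
gripper_width: 0.0002
```

Request:
{"op": "carry_out", "data": {
  "commands": [0,0,-0.025,0,1,0,0,0,0,1,0,0,0,0,1]
}}

```text
time_s: 8.25
tcp_pos: [0.4866, 0.1578, 0.114]
eef_rot: [180.0, 0.0, -174.8]
contact_force: [-0.8, -0.7, 5.4]
gripper_width: 0.0002
```

Request:
{"op": "carry_out", "data": {
  "commands": [0,0,-0.013,0,1,0,0,0,0,1,0,0,0,0,1]
}}

```text
time_s: 8.55
tcp_pos: [0.4866, 0.1578, 0.1136]
eef_rot: [180.0, 0.0, -174.8]
contact_force: [-2.0, -0.4, 6.0]
gripper_width: 0.0005
```

```bash
python3 rd.py 4
```

```text
8.75
tcp_pos [0.4866 0.1578 0.1136] sd [0. 0. 0.]
contact_force [-2.1155 -0.643   6.0995] sd [0.2675 0.2765 0.2853]
moment [-0.3473  0.6786 -0.003 ] sd [0.0383 0.027  0.0112]
joints [ 3.999410e+01  1.291880e+01 -2.998250e+01  1.180000e-02 -4.708430e+01
 -1.248402e+02] sd [0.0011 0.0008 0.0011 0.0008 0.0005 0.001 ]
```

Place 3 reads 6.1 N at about 1.6 mm, so it is sound. Next is place 4.

Request:
{"op": "carry_out", "data": {
  "commands": [0,0,0.33,0,1,-0.07,0.76,0,0,1,-0.07,0.77,0,0,1,-0.07,0.76,0,0,1,0,0,-0.1,0,1,0,0,-0.1,0,1,0,0,0,0,1]
}}

```text
time_s: 9.45
tcp_pos: [0.4775, 0.2486, 0.1174]
eef_rot: [-179.9, -0.1, -174.9]
contact_force: [-0.3, -1.3, -0.1]
gripper_width: 0.0001
```

Request:
{"op": "carry_out", "data": {
  "commands": [0,0,-0.03,0,1,0,0,0,0,1,0,0,0,0,1]
}}

```text
time_s: 9.75
tcp_pos: [0.4783, 0.2489, 0.1174]
eef_rot: [180.0, 0.0, -174.9]
contact_force: [1.2, -0.6, 0.1]
gripper_width: 0.0005
```

Request:
{"op": "carry_out", "data": {
  "commands": [0,0,-0.03,0,1,0,0,0,0,1,0,0,0,0,1]
}}

```text
time_s: 10.05
tcp_pos: [0.4781, 0.2493, 0.1161]
eef_rot: [180.0, 0.0, -174.9]
contact_force: [0.4, 0.3, 0.2]
gripper_width: 0.0005
```

Request:
{"op": "carry_out", "data": {
  "commands": [0,0,-0.025,0,1,0,0,0,0,1,0,0,0,0,1]
}}

```text
time_s: 10.35
tcp_pos: [0.4781, 0.2494, 0.115]
eef_rot: [-180.0, -0.0, -174.8]
contact_force: [0.8, 0.5, 0.5]
gripper_width: 0.0004
```

Request:
{"op": "carry_out", "data": {
  "commands": [0,0,-0.025,0,1,0,0,0,0,1,0,0,0,0,1]
}}

```text
time_s: 10.65
tcp_pos: [0.4781, 0.2494, 0.114]
eef_rot: [-180.0, -0.0, -174.8]
contact_force: [-0.9, 0.5, -0.1]
gripper_width: 0.0001
```

Request:
{"op": "carry_out", "data": {
  "commands": [0,0,-0.025,0,1,0,0,0,0,1,0,0,0,0,1]
}}

```text
time_s: 10.95
tcp_pos: [0.4781, 0.2494, 0.113]
eef_rot: [-180.0, -0.0, -174.8]
contact_force: [-0.2, -0.1, 0.1]
gripper_width: 0.0004
```

Request:
{"op": "carry_out", "data": {
  "commands": [0,0,-0.025,0,1,0,0,0,0,1,0,0,0,0,1]
}}

```text
time_s: 11.25
tcp_pos: [0.4781, 0.2494, 0.112]
eef_rot: [180.0, 0.0, -174.8]
contact_force: [-0.8, 0.2, 0.6]
gripper_width: 0.0003
```

```bash
python3 rd.py 3
```

```text
11.4
tcp_pos [0.4781 0.2494 0.1121] sd [0. 0. 0.]
contact_force [-0.413   0.1704  0.7978] sd [0.2831 0.2504 0.437 ]
moment [0.0511 0.0924 0.0195] sd [0.0185 0.028  0.0331]
joints [ 4.838220e+01  1.541160e+01 -2.666280e+01 -1.000000e-03 -4.792230e+01
 -1.332293e+02] sd [0.0005 0.0016 0.0003 0.0006 0.0003 0.0005]
```

Request:
{"op": "carry_out", "data": {
  "commands": [0,0,-0.025,0,1,0,0,0,0,1,0,0,0,0,1]
}}

```text
time_s: 11.7
tcp_pos: [0.4781, 0.2494, 0.111]
eef_rot: [180.0, -0.0, -174.8]
contact_force: [-0.8, -0.4, 1.3]
gripper_width: 0.0004
```

Request:
{"op": "carry_out", "data": {
  "commands": [0,0,-0.025,0,1,0,0,0,0,1,0,0,0,0,1]
}}

```text
time_s: 12.0
tcp_pos: [0.4781, 0.2494, 0.11]
eef_rot: [-180.0, 0.0, -174.8]
contact_force: [-1.0, 0.9, 1.3]
gripper_width: 0.0006
```

```bash
python3 rd.py 3
```

```text
12.15
tcp_pos [0.4781 0.2494 0.1101] sd [0. 0. 0.]
contact_force [-0.9439  0.3996  1.3763] sd [0.362  0.5179 0.3421]
moment [0.0226 0.3249 0.005 ] sd [0.0202 0.0129 0.0182]
joints [ 4.83797e+01  1.55560e+01 -2.67872e+01  2.00000e-04 -4.76567e+01
 -1.33228e+02] sd [0.0009 0.0009 0.0007 0.0015 0.0009 0.0009]
```

Place 4 dips about 3 mm with only about 1.4 N, so it is the one that rocks. I'll lift, move to its middle and press straight down.

Request:
{"op": "carry_out", "data": {
  "commands": [0,0,0.25,0,1,0.52,0.05,0,0,1,0.52,0.05,0,0,1,0,0,-0.1,0,1,0,0,-0.05,0,1,0,0,0,0,1,0,0,0,0,1]
}}

```text
time_s: 12.85
tcp_pos: [0.5192, 0.2533, 0.1142]
eef_rot: [-180.0, -0.0, -174.8]
contact_force: [1.0, 0.3, 0.7]
gripper_width: 0.0008
```

Request:
{"op": "carry_out", "data": {
  "commands": [0,0,-0.025,0,1,0,0,-0.025,0,1,0,0,0,0,1,0,0,0,0,1]
}}

```text
time_s: 13.25
tcp_pos: [0.5196, 0.2535, 0.113]
eef_rot: [180.0, 0.0, -174.8]
contact_force: [-2.9, -1.0, 7.0]
gripper_width: 0.0008
```

Request:
{"op": "carry_out", "data": {
  "commands": [0,0,-0.025,0,1,0,0,0,0,1,0,0,0,0,1]
}}

```text
time_s: 13.55
tcp_pos: [0.5196, 0.2535, 0.1122]
eef_rot: [180.0, 0.0, -174.8]
contact_force: [-3.7, -0.8, 8.6]
gripper_width: 0.0008
```

Request:
{"op": "carry_out", "data": {
  "commands": [0,0,-0.025,0,1,0,0,0,0,1,0,0,0,0,1]
}}

```text
time_s: 13.85
tcp_pos: [0.5196, 0.2535, 0.1113]
eef_rot: [180.0, 0.0, -174.8]
contact_force: [-2.7, -1.3, 8.9]
gripper_width: 0.0005
```

Request:
{"op": "carry_out", "data": {
  "commands": [0,0,-0.025,0,1,0,0,0,0,1,0,0,0,0,1]
}}

```text
time_s: 14.15
tcp_pos: [0.5196, 0.2535, 0.1103]
eef_rot: [180.0, 0.0, -174.8]
contact_force: [-4.0, -1.2, 10.4]
gripper_width: 0.0006
```

Request:
{"op": "carry_out", "data": {
  "commands": [0,0,-0.025,0,1,0,0,0,0,1,0,0,0,0,1]
}}

```text
time_s: 14.45
tcp_pos: [0.5196, 0.2535, 0.1093]
eef_rot: [180.0, 0.0, -174.8]
contact_force: [-4.3, -0.8, 8.9]
gripper_width: 0.0005
```

Request:
{"op": "carry_out", "data": {
  "commands": [0,0,-0.025,0,1,0,0,0,0,1,0,0,0,0,1]
}}

```text
time_s: 14.75
tcp_pos: [0.5196, 0.2535, 0.1086]
eef_rot: [180.0, 0.0, -174.8]
contact_force: [-5.2, -1.2, 12.6]
gripper_width: 0.0005
```

Request:
{"op": "carry_out", "data": {
  "commands": [0,0,-0.025,0,1,0,0,0,0,1,0,0,0,0,1]
}}

```text
time_s: 15.05
tcp_pos: [0.5197, 0.2536, 0.1085]
eef_rot: [180.0, 0.1, -174.8]
contact_force: [-7.6, -2.1, 21.0]
gripper_width: 0.0004
```

Request:
{"op": "carry_out", "data": {
  "commands": [0,0,-0.025,0,1,0,0,0,0,1,0,0,0,0,1]
}}

```text
time_s: 15.35
tcp_pos: [0.5197, 0.2536, 0.1084]
eef_rot: [180.0, 0.1, -174.8]
contact_force: [-11.3, -3.0, 28.6]
gripper_width: 0.0005
```

Request:
{"op": "carry_out", "data": {
  "commands": [0,0,-0.025,0,1,0,0,0,0,1,0,0,0,0,1]
}}

```text
time_s: 15.65
tcp_pos: [0.5197, 0.2536, 0.1083]
eef_rot: [180.0, 0.1, -174.7]
contact_force: [-14.7, -3.7, 34.3]
gripper_width: 0.0006
```

The force climbed to 34 N against a hard stop at z 0.1084, after about 5 mm of travel. I'll check with a light press near the end.

Request:
{"op": "carry_out", "data": {
  "commands": [0,0,0.35,0,1,-0.52,-0.05,0,0,1,-0.52,-0.05,0,0,1,0,0,-0.1,0,1,0,0,-0.1,0,1,0,0,0,0,1,0,0,0,0,1]
}}

```text
time_s: 16.35
tcp_pos: [0.4786, 0.2494, 0.1098]
eef_rot: [-180.0, -0.0, -174.9]
contact_force: [-0.1, -0.2, -0.2]
gripper_width: 0.0004
```

Request:
{"op": "carry_out", "data": {
  "commands": [0,0,-0.03,0,1,0,0,0,0,1,0,0,0,0,1]
}}

```text
time_s: 16.65
tcp_pos: [0.4783, 0.2494, 0.1088]
eef_rot: [-180.0, -0.0, -174.9]
contact_force: [0.1, -0.2, 0.6]
gripper_width: 0.0004
```

Request:
{"op": "carry_out", "data": {
  "commands": [0,0,-0.02,0,1,0,0,0,0,1,0,0,0,0,1]
}}

```text
time_s: 16.95
tcp_pos: [0.4782, 0.2494, 0.1084]
eef_rot: [180.0, 0.0, -174.8]
contact_force: [-2.1, -1.0, 4.3]
gripper_width: 0.0005
```

It is solid there: 4.3 N with no dip at z 0.1084, level with the middle. I'll retract and take a last look.

Request:
{"op": "carry_out", "data": {
  "commands": [0,0,0.5,0,1,0,0,1,0,1,-0.2,-0.5,1,0,1,-0.2,-0.5,1,0,1,0,0,0,0,1,0,0,0,0,1]
}}

```text
time_s: 17.55
tcp_pos: [0.4622, 0.2094, 0.2491]
eef_rot: [179.9, 0.1, -174.9]
contact_force: [0.2, -0.2, -1.2]
gripper_width: 0.0005
```

Run:
```python
from plant import cams,telemetry
import cv2
cv2.imwrite("pics/scene1.png",cams.capture("scene")["frame"][:,:,::-1]); print(telemetry.get_state()["tcp_pos"])
```

```text
[0.46185989 0.20925663 0.24787076]
```

View pics/scene1.png

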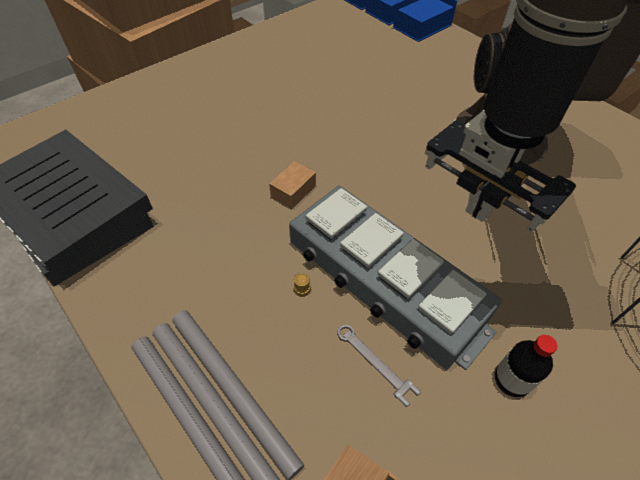

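The carton (293,184), gland (302,284), wrench (378,365) and bottle (525,367) are where they were. All covers lie level, and the gripper is clear.

```bash
python3 -c "
from plant import r
print(r.close_job())"
```

```text
the job is handed in; nothing more can be done
None
```

The loose cover was the fourth one (box +y end, nearest the bottle). It is now pressed fully home, and the job is handed in after about 17.6 s.

- **Finding it:** I pressed each cover lightly near its -x end, in order. Covers 1 to 3 stiffened as sound covers should, reaching about 6–7 N at roughly 1.5–2.2 mm, well under the 4 mm limit. Cover 4 dipped about 3 mm under only about 1.4 N.
- **Pressing it home:** I pressed cover 4 at its middle. It travelled about 5 mm at roughly 9–12 N, slightly below the stated 12–15 N, then met a hard stop. I pressed on to 34 N there to be sure.
- **Last checks:** A second light press at its end (4.3 N) gave no rocking. The contact height was the same as at the middle, 0.1084 m. The final picture shows the carton, bottle, gland and wrench where they were and the gripper clear. No check failed.

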